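# Test a coil spring and record its load

### The arm

A 6-joint arm with a two-finger parallel gripper is mounted at the origin on a cart in front of the work surface, level with it; the furniture and walls round the work are solid. World frame = base frame: x ahead of the robot, y to its left, z up, the work surface at z = 0. Lengths are in mm, angles in rad, forces in N, time in s.
With the tool pointing down it reaches from about 225 to 725 mm from the base axis. Payload 3.1 kg.
Tool frame: the origin (TCP) lies on the centre line of the jaws, within the pads' length; the fingertips stand 25 mm ahead of it and the grasp point (between the pads) lies 6 mm ahead of it; z points along the fingers, y is the line along which they close (so a half turn about z gives the same grasp; the last joint's range is limited). The gripper opens to 85 mm and grips with 20 to 120 N. Pads are 22 mm wide; open, the fingers measure 114 mm over their backs; the gripper's body (76 mm by 85 mm) begins 54 mm behind the grasp point. The pads swing forward as they close: fully open they stand 13 mm farther back than shut.
Start: joints at [-1.434, 0.048, 0.099, 1.622, 0, 1.443], TCP at [137.386, -506.698, 256.312] pointing down, gripper open.
Joint ranges: [-2.91, 2.91], [-0.99, 1.94], [-1.21, 1.42], [-2.12, 2.29], [-1.49, 1.47], [-3.14, 3.14]. Speed limits (rad/s): [2.79, 2.79, 3.14, 3.14, 3.14, 3.14].

### API

Orientations are given as a unit quaternion [w, x, y, z].
In Python, from station import env, jaws, status, cams, spotter gives the robot as it stands. The module is installed in compiled form; this text tells all that it offers. Calls block until the motion is done:
- env.move_to(position, orientation): joint-space move of the TCP to a pose.
- env.servo_line(position, frame=None, rate=150): straight line of the TCP; frame=None keeps the orientation; rate is the mean speed in mm/s.
- env.movej(angles): joint-space move.
- jaws.ungrasp() and jaws.close_gripper(force=None): open the fingers fully, or close them until they stop; force is the grip in N (None keeps the last).
- env.dwell(seconds).
- env.inverse_kinematics(position, orientation): joint angles nearest the present ones, or None.
- status.read_state(): the state.
- cams.grab_frame(name): name is "scene" or "top"; returns the picture (420x560x3 uint8, blue, green, red); there is no depth.
- cams.calibration(name): a dict with "fx", "fy", "cx", "cy" (pixels), "xyz" and "orientation" of the camera in the world. Camera axes: x right, y down, z forward; pixel columns grow to the right and rows downward; lengths in mm; the calibration is good to about 2 mm. A picture is of the moment at which its call begins. calibration takes no time and is no camera call.
A pose or a line that the arm cannot do raises env.Unreachable and nothing moves.
- env.sign_off(): hands the job in; it is judged then, once.
Trained networks look in the newest picture that a camera, given by its name, has taken for a name from the list of things; names that differ only in an ending like _2 or _b are one class to them, and where a whole thing is asked for, a point or a joint stands for the part that bears it (a point fixed in the world has none). Each returns a list of dicts, best first, with "score" (0 to 1); they miss things now and then, are a little off and sometimes report something else, mostly with a low value. They report only what shows in the picture. A call takes as long as a camera call. They do not tell look-alikes from the thing itself.
- spotter.look_for(target, camera): "bbox" ([left, top, right, bottom] as shares, 0 to 1, of the picture: columns of its width, rows of its height, round what is visible of it).
The state is a dict: "t": time; "joint_pos": joint angles; "qvel": joint speeds; "joint_torque": joint torques, N m; "ee_pos": TCP position; "orientation": TCP orientation; "ft_force": force on the tool from outside, world axes, zero at the start; "moment": the same for the moment, N m; "grip_width": finger opening in mm; "grip_force": force on a finger pad.
Only numpy, scipy, OpenCV 4.12 (cv2) and the standard library are available. Lean on these libraries where they do the work, as an engineer would, in place of code of your own. Each camera call takes 0.05 s, during which the arm holds its last target. There are 200 camera calls.

### The job

Take the spring that stands alone on the table, stand it in the tester's round seat, press its cap straight down until its top is level with the black line on the gauge plate, and hold it there for a second while you read the force it pushes back with, without squeezing it more than a few millimetres past the line. Then let the spring up, leave it standing in the seat, and slide the load pointer along the scale to the force you read, to within a couple of newtons. Leave the two springs in the stand and the other things on the table alone.

Things in the scene. Friction and masses are not known exactly. Their poses are not given: they have to be found in the camera images.
- tester: hand spring tester, fixed: grey base 160 (x) x 200 (y) x 14 mm. Origin: centre of its underside; its x axis points away from the robot to the upright gauge plate, y to the left. Along its near side runs the rail of a slide pointer beside a white scale strip with tick lines
- seat (a point): floor centre of the round seat in the tester's base: a recess 38 mm across and 6 mm deep, floor 8 mm above the table; the spring's foot stands in it. Axes as the tester's. 60 mm behind the pointer rail (tester x)
- mark (a point): middle of the black line on the tester's upright gauge plate, 46 mm behind the seat's centre; the plate is 100 mm wide and its top is 88 mm above the table. The upper edge of the line is 56 mm above the seat floor, so a seated spring's cap top is level with it when the spring is compressed by 14 mm
- pointer (a joint): position of the load pointer along the scale (m): 0 = 0 N at the tester's left (+y) end, grows to the right (tester -y), 5 mm per newton (0.050 = 10 N) up to 0.120 = 24 N. One tick per newton, longer every 5 N, longest at 0, 10 and 20 N. It slides with about 1.5 N of friction and stays where it is left
- pointer_fin (a point): grip point on the black pointer's upright fin, 10 mm below the fin's top. The fin is 12 mm wide along the scale (tester y), 20 mm across (tester x), 34 mm tall, and stands on a block 22 mm square and 10 mm high; fin top 64 mm, block top 30 mm above the table
- stand: light wooden stand, fixed, 170 x 75 x 18 mm, with two through holes 38 mm across; two springs already tested stand in them. Origin: centre of its underside
- hole_near (a point): centre of the stand's hole nearer the robot, at table height
- hole_far (a point): centre of the stand's farther hole, at table height
- spring_a: spring cartridge, all three alike outside: steel foot disc (34 mm across, 8 mm thick), dark coil, steel cap on top (36 mm across, 14 mm thick; its flat top 70 mm above the underside when unloaded); about 0.16 kg. Its stiffness is unknown and differs between the three. Origin: centre of the foot's underside, z up along the spring. Which of the three stands alone on the table changes; the other two stand in the holes of the stand
- spring_a_cap (a joint): how far the cap of spring_a is pressed down (m): 0 unloaded, grows downwards, bottoms at 0.026. The spring is preloaded: it pushes back with several newtons from the first movement, then more the further it goes
- spring_b: spring cartridge, all three alike outside: steel foot disc (34 mm across, 8 mm thick), dark coil, steel cap on top (36 mm across, 14 mm thick; its flat top 70 mm above the underside when unloaded); about 0.16 kg. Its stiffness is unknown and differs between the three. Origin: centre of the foot's underside, z up along the spring. Which of the three stands alone on the table changes; the other two stand in the holes of the stand
- spring_b_cap (a joint): how far the cap of spring_b is pressed down (m): 0 unloaded, grows downwards, bottoms at 0.026. The spring is preloaded: it pushes back with several newtons from the first movement, then more the further it goes
- spring_c: spring cartridge, all three alike outside: steel foot disc (34 mm across, 8 mm thick), dark coil, steel cap on top (36 mm across, 14 mm thick; its flat top 70 mm above the underside when unloaded); about 0.16 kg. Its stiffness is unknown and differs between the three. Origin: centre of the foot's underside, z up along the spring. Which of the three stands alone on the table changes; the other two stand in the holes of the stand
- spring_c_cap (a joint): how far the cap of spring_c is pressed down (m): 0 unloaded, grows downwards, bottoms at 0.026. The spring is preloaded: it pushes back with several newtons from the first movement, then more the further it goes
- bowl: white round filter bowl with a black neck, 59 mm across, 114 mm tall; a bystander to leave alone. Origin: centre of its underside
- small_carton: small brown carton, 61 x 63 x 50 mm; a bystander to leave alone. Origin: centre of its underside
- connector: light grey harness connector, 34 x 98 x 23 mm; a bystander to leave alone. Origin: centre of its underside
Things that resemble listed ones, but are neither listed nor needed, are in the scene too. There is more than one size of the stand; the job needs the smaller. What is shaped like the spring_b but yellow is not meant.

How it is judged (in metres and radians):
On the way, in this order (a step that is already met when the one before it is completed fails the run):
1. the spring that stood alone stands upright in the tester's seat, the other two in the stand (((horizontal distance between spring_a and seat below 0.004 m and z of spring_a in the frame of seat below 0.003 m and angle between spring_a's own z axis and vertical below 0.08 rad and (horizontal distance between spring_b and hole_near below 0.006 m or horizontal distance between spring_b and hole_far below 0.006 m) and (horizontal distance between spring_c and hole_near below 0.006 m or horizontal distance between spring_c and hole_far below 0.006 m) and angle between each of spring_b, spring_c's own z axis and vertical below 0.1 rad) or (horizontal distance between spring_b and seat below 0.004 m and z of spring_b in the frame of seat below 0.003 m and angle between spring_b's own z axis and vertical below 0.08 rad and (horizontal distance between spring_a and hole_near below 0.006 m or horizontal distance between spring_a and hole_far below 0.006 m) and (horizontal distance between spring_c and hole_near below 0.006 m or horizontal distance between spring_c and hole_far below 0.006 m) and angle between each of spring_a, spring_c's own z axis and vertical below 0.1 rad) or (horizontal distance between spring_c and seat below 0.004 m and z of spring_c in the frame of seat below 0.003 m and angle between spring_c's own z axis and vertical below 0.08 rad and (horizontal distance between spring_a and hole_near below 0.006 m or horizontal distance between spring_a and hole_far below 0.006 m) and (horizontal distance between spring_b and hole_near below 0.006 m or horizontal distance between spring_b and hole_far below 0.006 m) and angle between each of spring_a, spring_b's own z axis and vertical below 0.1 rad))), for 0.2 s.
2. it is compressed to the line (14 mm, within 2 mm) and held there (((horizontal distance between spring_a and seat below 0.004 m and z of spring_a in the frame of seat below 0.003 m and angle between spring_a's own z axis and vertical below 0.08 rad and (horizontal distance between spring_b and hole_near below 0.006 m or horizontal distance between spring_b and hole_far below 0.006 m) and (horizontal distance between spring_c and hole_near below 0.006 m or horizontal distance between spring_c and hole_far below 0.006 m) and angle between each of spring_b, spring_c's own z axis and vertical below 0.1 rad and value of joint spring_a_cap between 0.012 and 0.016 m) or (horizontal distance between spring_b and seat below 0.004 m and z of spring_b in the frame of seat below 0.003 m and angle between spring_b's own z axis and vertical below 0.08 rad and (horizontal distance between spring_a and hole_near below 0.006 m or horizontal distance between spring_a and hole_far below 0.006 m) and (horizontal distance between spring_c and hole_near below 0.006 m or horizontal distance between spring_c and hole_far below 0.006 m) and angle between each of spring_a, spring_c's own z axis and vertical below 0.1 rad and value of joint spring_b_cap between 0.012 and 0.016 m) or (horizontal distance between spring_c and seat below 0.004 m and z of spring_c in the frame of seat below 0.003 m and angle between spring_c's own z axis and vertical below 0.08 rad and (horizontal distance between spring_a and hole_near below 0.006 m or horizontal distance between spring_a and hole_far below 0.006 m) and (horizontal distance between spring_b and hole_near below 0.006 m or horizontal distance between spring_b and hole_far below 0.006 m) and angle between each of spring_a, spring_b's own z axis and vertical below 0.1 rad and value of joint spring_c_cap between 0.012 and 0.016 m))), for 0.7 s.
At the end, for the whole second after the job is handed in: the spring that stood alone stands upright in the tester's seat (within 4 mm, foot on the seat floor), let up (under 2 mm compressed) and at rest; the pointer is still and within 2.4 N (12 mm) of that spring's force at the line; the other two springs stand upright in the stand's holes (((horizontal distance between spring_a and seat below 0.004 m and z of spring_a in the frame of seat below 0.003 m and angle between spring_a's own z axis and vertical below 0.08 rad and (horizontal distance between spring_b and hole_near below 0.006 m or horizontal distance between spring_b and hole_far below 0.006 m) and (horizontal distance between spring_c and hole_near below 0.006 m or horizontal distance between spring_c and hole_far below 0.006 m) and angle between each of spring_b, spring_c's own z axis and vertical below 0.1 rad and value of joint spring_a_cap below 0.002 m and linear speed of spring_a below 0.02 m/s and value of joint pointer between 0.021 and 0.045 m and velocity of joint pointer below 0.01 m/s) or (horizontal distance between spring_b and seat below 0.004 m and z of spring_b in the frame of seat below 0.003 m and angle between spring_b's own z axis and vertical below 0.08 rad and (horizontal distance between spring_a and hole_near below 0.006 m or horizontal distance between spring_a and hole_far below 0.006 m) and (horizontal distance between spring_c and hole_near below 0.006 m or horizontal distance between spring_c and hole_far below 0.006 m) and angle between each of spring_a, spring_c's own z axis and vertical below 0.1 rad and value of joint spring_b_cap below 0.002 m and linear speed of spring_b below 0.02 m/s and value of joint pointer between 0.0485 and 0.0725 m and velocity of joint pointer below 0.01 m/s) or (horizontal distance between spring_c and seat below 0.004 m and z of spring_c in the frame of seat below 0.003 m and angle between spring_c's own z axis and vertical below 0.08 rad and (horizontal distance between spring_a and hole_near below 0.006 m or horizontal distance between spring_a and hole_far below 0.006 m) and (horizontal distance between spring_b and hole_near below 0.006 m or horizontal distance between spring_b and hole_far below 0.006 m) and angle between each of spring_a, spring_b's own z axis and vertical below 0.1 rad and value of joint spring_c_cap below 0.002 m and linear speed of spring_c below 0.02 m/s and value of joint pointer between 0.0765 and 0.1005 m and velocity of joint pointer below 0.01 m/s))); the robot touches nothing.
It fails at once if a spring is compressed more than 5 mm past the line (19 mm) (value of joint any of spring_a_cap, spring_b_cap, spring_c_cap above 0.019 m).
It fails at once if a bystander (bowl, small carton, connector) is moved more than 20 mm (distance of any of bowl, small_carton, connector from where it was at the start of the episode above 0.02 m).
It also fails if it takes over 58 s, if anything falls off the work surface, if the arm or the gripper's body presses on something with over 40 N, if the wrist force passes 120 N, or if a joint passes its speed limit or range.

## Working session

There is one attempt and no reset: what is moved stays moved. The work goes in short steps, each a Python script; the robot and the scene stay as the last script left them, time stands still between calls to the robot, and variables do not carry over. Pictures are saved under pics/ and viewed, at most 10 in all, crops included, and the job is handed in when it is done.

```bash
mkdir -p pics; cat > h.py <<'E'
import numpy as np, cv2
from scipy.spatial.transform import Rotation as R
from station import env, jaws, status, cams, spotter
def cal(n):
    c=cams.calibration(n); q=c["orientation"]
    return c,R.from_quat([q[1],q[2],q[3],q[0]]).as_matrix(),np.array(c["xyz"],float)
def px2w(n,u,v,z):
    c,M,t=cal(n); d=M@np.array([(u-c["cx"])/c["fx"],(v-c["cy"])/c["fy"],1]); return t+d*(z-t[2])/d[2]
def w2px(n,p):
    c,M,t=cal(n); q=M.T@(np.array(p,float)-t); return np.array([c["fx"]*q[0]/q[2]+c["cx"],c["fy"]*q[1]/q[2]+c["cy"]])
def down(yaw): # tool z down, tool y axis at angle yaw+90 from world x
    q=(R.from_euler('z',yaw)*R.from_euler('x',np.pi)).as_quat(); return [q[3],q[0],q[1],q[2]]
E
python3 - <<'E'
from h import *
for n in("scene","top"):
    im=cams.grab_frame(n); cv2.imwrite(f"pics/{n}0.png",im)
    print(n,cams.calibration(n))
    for t in("spring_a","tester","stand","pointer","bowl"):
        for d in spotter.look_for(t,n)[:6]:
            b=np.array(d["bbox"])*[560,420,560,420]; print(t,round(d["score"],2),b.round(0))
print(status.read_state())
E
```

```text
scene {'fx': 411.16465582271564, 'fy': 411.16465582271564, 'cx': 282.7920088442839, 'cy': 217.72821604883194, 'xyz': array([ 68.75101364, 619.20366261, 715.63136088]), 'orientation': array([ 0.12701376, -0.25613889,  0.86094502, -0.42075414])}
spring_a 0.97 [174. 317. 195. 350.]
spring_a 0.93 [189. 287. 207. 319.]
spring_a 0.75 [322. 155. 331. 176.]
spring_a 0.6 [344. 164. 355. 183.]
tester 0.79 [216. 186. 308. 260.]
stand 0.84 [307. 164. 365. 197.]
stand 0.65 [250. 273. 347. 364.]
pointer 0.5 [246. 226. 259. 247.]
pointer 0.34 [307. 168. 364. 197.]
bowl 0.6 [367. 179. 391. 225.]
top {'fx': 513.3663437556685, 'fy': 513.3663437556685, 'cx': 285.10023633355576, 'cy': 208.51664716893066, 'xyz': array([ 344.52263395,  -49.53424421, 1279.60151184]), 'orientation': array([ 0.04631493, -0.70452086,  0.70598708, -0.05556552])}
spring_a 0.73 [410. 181. 432. 191.]
spring_a 0.73 [121. 207. 145. 223.]
spring_a 0.63 [155. 192. 174. 210.]
spring_a 0.55 [411. 209. 429. 228.]
spring_a 0.47 [398. 172. 437. 242.]
spring_a 0.44 [239. 144. 333. 227.]
tester 0.86 [242. 143. 333. 225.]
tester 0.41 [176. 1
[... 182 characters left out ...]
': 0.6, 'joint_pos': array([-1.43379174e+00,  4.79691357e-02,  9.92608918e-02,  1.62202700e+00,
       -5.83189930e-06,  1.44301380e+00]), 'qvel': array([-0.00139974, -0.0023655 , -0.00028956,  0.00185516,  0.00062701,
        0.00145032]), 'joint_torque': array([-1.73612527e-03, -3.38360095e+01,  3.19937932e+01,  9.66763364e-04,
       -2.57751299e-04,  1.35919329e-06]), 'ee_pos': array([ 137.38985146, -506.70646601,  256.35820247]), 'orientation': array([ 3.05527697e-05,  9.91248766e-01,  1.32007131e-01, -2.77509997e-06]), 'ft_force': array([-0.10171905, -0.31408186, -0.11400483]), 'moment': array([ 0.03462419,  0.06017096, -0.02292632]), 'grip_force': 0.0, 'grip_width': 85.36318641470193}
```

View pics/scene0.png

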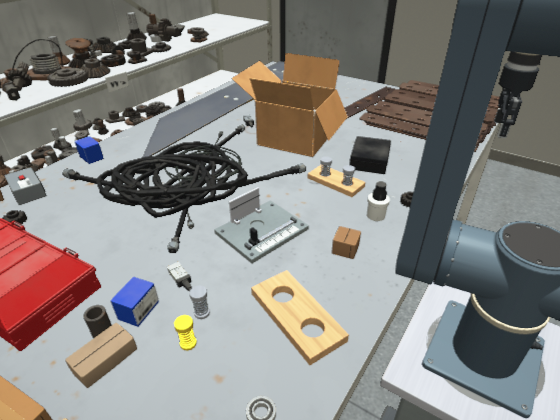

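View pics/top0.png

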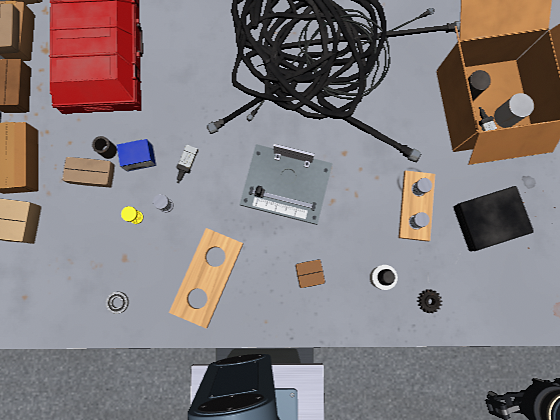

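The top view (x ahead is up, y left is left) shows:
- grey spring standing alone at (163,203), and at (198,302) in the scene view
- yellow look-alike at (131,214)
- two springs in the small stand at (421,185) and (420,218)
- large empty stand at (207,278)
- tester around (288,185), with the pointer at its left end (260,190)

I choose the grey spring at (163,203) and check it in a close crop.

```bash
python3 - <<'E'
from h import *
t=cv2.imread("pics/top0.png"); s=cv2.imread("pics/scene0.png")
f=lambda im,x,y,w,h,W,H: cv2.resize(im[y:y+h,x:x+w],(W,H),interpolation=cv2.INTER_CUBIC)
# tester top x5 : x 235..340, y 138..228
A=f(t,235,138,105,90,525,450); B=f(t,110,180,75,50,275,183); C=f(s,160,275,65,80,217,267)
o=np.zeros((450,800,3),np.uint8); o[:,:525]=A; o[:183,525:800]=B; o[183:450,525:742]=C
cv2.imwrite("pics/crop1.png",o)
b=[410,181]
print("lone spring top cap", px2w("top",162.,200.,70), "scene", px2w("scene",198,291.5,70))
c,M,tt=cal("top"); print("down dir px per mm",c["fx"]/tt[2])
E
```

```text
lone spring top cap [540.97847631 227.20474243  70.        ] scene [536.54260614 230.73685177  70.        ]
down dir px per mm 0.40119235481261256
```

View pics/crop1.png

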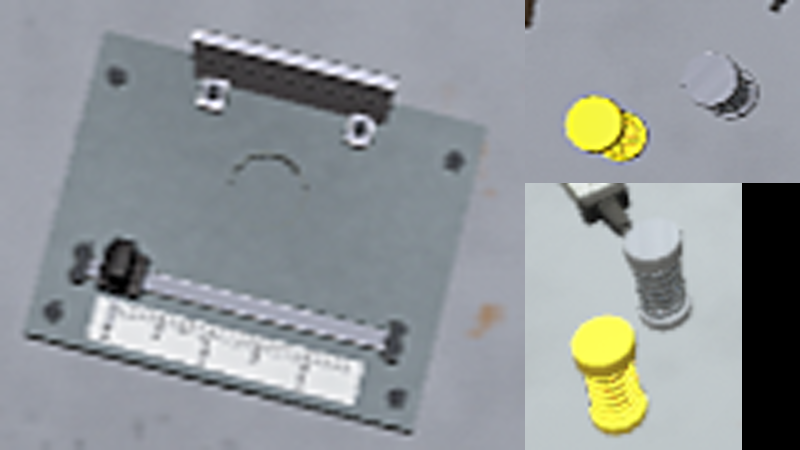

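The crop confirms the choice: a steel-grey spring, clear of the yellow one. The tester is yawed about 15°, its seat arc is centred near crop (269,193), and the longest ticks are near crop (110,315), (208,345) and (305,370). Next I fit the tester pose and centre-grasp the spring.

```bash
python3 - <<'E'
from h import *
cr=lambda p,z: px2w("top",235+p[0]/5-.4,138+p[1]/5-.4,z)[:2]
cor=[cr(p,14) for p in [(107,33),(485,127),(413,427),(27,333)]]
bol=[cr(p,16) for p in [(117,76),(454,161),(396,398),(53,312)]]
for n,c in(("cor",cor),("bol",bol)):
    c=np.array(c); print(n,c.round(1).tolist(),"ctr",c.mean(0).round(1),"w",np.linalg.norm(c[0]-c[1]).round(1),np.linalg.norm(c[3]-c[2]).round(1),"d",np.linalg.norm(c[0]-c[3]).round(1),np.linalg.norm(c[1]-c[2]).round(1),
     "yaw",[np.arctan2(*(-(a-b)[[0]],(a-b)[1]))[0].round(4) if 0 else round(float(np.arctan2(-(a-b)[0],(a-b)[1])),4) for a,b in((c[0],c[1]),(c[3],c[2]))])
print("seat",cr((269,193),14)); print("ticks",cr((110,315),15),cr((208,345),15),cr((305,370),15)); print("fin top",cr((122,262),64), "rail ends",cr((90,262),24),cr((388,341),24))
print("plate top",cr((195,33),88),cr((397,80),88))
sp=px2w("top",161.5,201.9,70); print("spring",sp)
# subpixel lone cap by brightness
t=cv2.imread("pics/top0.png"); g=cv2.resize(t[190:215,150:180],None,fx=8,fy=8,interpolation=cv2.INTER_CUBIC)
c=cv2.HoughCircles(cv2.cvtColor(g,cv2.COLOR_BGR2GRAY),cv2.HOUGH_GRADIENT,1,200,param1=80,param2=10,minRadius=50,maxRadius=72); print(c)
if c is not None:
    u,v,r=c[0][0]; print(px2w("top",150+u/8-.44,190+v/8-.44,70))
# seat IK check
for p,y in(([sp[0],sp[1],200],0),):
    for k in np.arange(-np.pi,np.pi,.4): 
        q=env.inverse_kinematics(p,down(k)); print(round(k,2),None if q is None else q[-1].round(2),end=" | ")
E
```

```text
cor [[693.2, 6.9], [644.4, -184.3], [491.9, -146.0], [539.3, 45.9]] ctr [592.2 -69.4] w 197.3 197.7 d 158.8 157.2 yaw [-0.2499, -0.2422]
bol [[670.3, 1.6], [626.4, -168.2], [506.1, -137.6], [549.6, 32.9]] ctr [588.1 -67.8] w 175.4 176.0 d 124.7 124.1 yaw [-0.253, -0.2493]
seat [610.40503757 -74.95897709]
ticks [548.17997352   4.60202981] [533.00258278 -44.24957979] [520.37327469 -92.50139869]
fin top [566.09044575  -3.13329628] rail ends [573.39172894  14.27325005] [ 533.56632616 -133.3861237 ]
plate top [672.81444634 -38.42377249] [ 649.79770537 -134.74222291]
spring [536.40257473 228.24670922  70.        ]
[[[123.5 115.5  68.9]]]
[531.34706296 219.79988007  70.        ]
-3.14 0.29 | -2.74 -0.11 | -2.34 -0.51 | -1.94 -0.91 | -1.54 -1.31 | -1.14 -1.71 | -0.74 -2.11 | -0.34 -2.51 | 0.06 -2.91 | 0.46 2.97 | 0.86 2.57 | 1.26 2.17 | 1.66 1.77 | 2.06 1.37 | 2.46 0.97 | 2.86 0.57 |
```

Corner and bolt spacing match the 200 x 160 base and the scale's zero comes out at tester y=+60. Yaw is -0.249 and the seat is about (611,-74.6). I'll centre the spring with two crossed grasps, then lift.

```bash
python3 - <<'E'
from h import *
S=np.array([536.4,229.0])
st=lambda m:(lambda s:print(m,round(s["t"],2),s["ee_pos"].round(1),round(s["grip_width"],1),s["grip_force"].round(1),s["ft_force"].round(2)))(status.read_state())
env.move_to([*S,150],down(2.69)); st("above")
env.servo_line([*S,65]); jaws.close_gripper(20); st("g1"); jaws.ungrasp()
env.servo_line([*S,110]); env.move_to([*S,110],down(-2.02)); env.servo_line([*S,65]); jaws.close_gripper(30); st("g2")
jaws.ungrasp(); env.servo_line([*S,110]);env.move_to([*S,110],down(2.69)); env.servo_line([*S,65]); jaws.close_gripper(40); st("g3")
env.servo_line([*S,160]); st("lift")
cv2.imwrite("pics/s1.png",cams.grab_frame("scene"))
E
```

```text
Traceback (most recent call last):
AttributeError: 'float' object has no attribute 'round'
```

```bash
cat >> h.py <<'E'
def st(m):
    s=status.read_state(); print(m,round(s["t"],2),s["ee_pos"].round(1),round(s["grip_width"],1),round(float(s["grip_force"]),1),s["ft_force"].round(2)); return s
E
python3 - <<'E'
from h import *
S=np.array([536.4,229.0])
st("above")
env.servo_line([*S,65]); jaws.close_gripper(20); st("g1"); jaws.ungrasp()
env.servo_line([*S,100]); env.move_to([*S,100],down(-2.02)); env.servo_line([*S,65]); jaws.close_gripper(40); st("g2")
env.servo_line([*S,150]); st("lift")
cv2.imwrite("pics/s1.png",cams.grab_frame("scene")[200:380,100:340])
E
```

```text
above 3.56 [536.9 228.2 150.2] 85.4 0.0 [ 0.83 -0.02 -0.01]
g1 4.78 [537.1 229.3  66. ] 35.3 19.9 [-0.11 -0.06  3.18]
g2 8.03 [537.2 229.2  66.2] 34.6 39.7 [0.33 0.27 4.07]
lift 8.74 [535.7 228.8 148.7] 34.9 40.0 [-0.24 -0.51 -1.81]
```

View pics/s1.png

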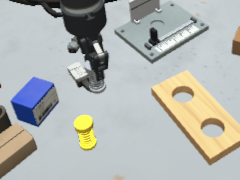

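Lifted: fz is -1.8 N, which matches the spring's weight, and it hangs upright at about (98,85) in the crop. Now over the seat, to check from near.

```bash
python3 - <<'E'
from h import *
S=np.array([611.,-74.6])
env.move_to([*S,150],down(np.pi-.249)); env.servo_line([*S,86]); env.dwell(.3); s=st("over")
p=s["ee_pos"]; im=cams.grab_frame("scene")
f=6; x0,y0=205,165
o=cv2.resize(im[y0:y0+95,x0:x0+110],None,fx=f,fy=f,interpolation=cv2.INTER_CUBIC)
def ring(c,r,z,col):
    P=[(w2px("scene",[c[0]+r*np.cos(a),c[1]+r*np.sin(a),z])-[x0,y0]+.5)*f for a in np.linspace(0,2*np.pi,60)]
    cv2.polylines(o,[np.int32(P)],True,col,1)
ring(p,17,p[2]-66.2,(0,0,255)); ring(S,19,14,(0,255,0))
R2=np.array([[.969,.246],[-.246,.969]])
C=S-R2@[20,0]
P=[(w2px("scene",[*(C+R2@[a,b]),14])-[x0,y0]+.5)*f for a,b in((80,100),(80,-100),(-80,-100),(-80,100))]
cv2.polylines(o,[np.int32(P)],True,(255,0,0),1)
cv2.imwrite("pics/over.png",o); np.save("over.npy",im)
E
```

```text
over 10.86 [611.9 -74.8  87.5] 34.5 40.0 [ 0.27  0.48 -1.25]
```

View pics/over.png

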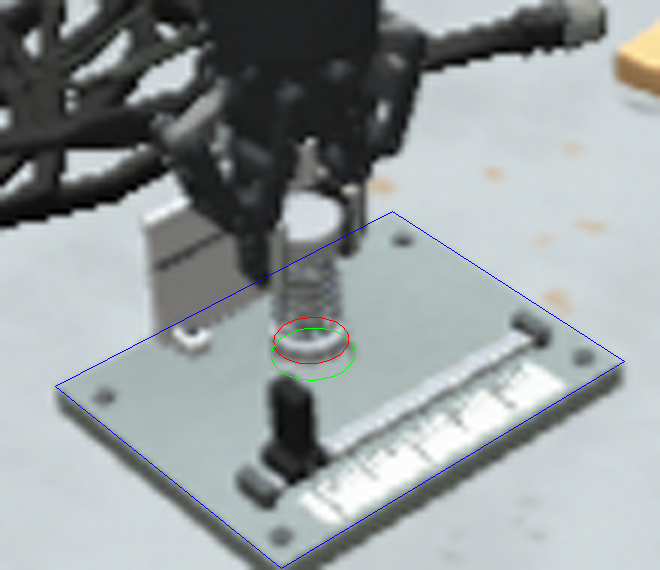

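The foot's red prediction ring matches the image at (311,341) to within about 0.5 px. The blue base outline sits about 1 px too far back, so I refine the base pose by edge fitting in both pictures.

```bash
python3 - <<'E'
from h import *
from scipy.optimize import minimize
from scipy.ndimage import map_coordinates
ims={"top":cv2.imread("pics/top0.png"),"scene":np.load("over.npy")}
G={k:cv2.GaussianBlur(cv2.cvtColor(v,cv2.COLOR_BGR2GRAY).astype(float),(0,0),.6) for k,v in ims.items()}
cor=np.array([(80,100),(80,-100),(-80,-100),(-80,100)],float)
# edges: far(0-1), right(1-2), near(2-3), left(3-0); sign: scene near,left inside brighter
use={"top":[(0,1),(1,1),(3,1)],"scene":[(2,-1),(3,-1),(1,1)]}
def score(p,cams_):
    c,s=np.cos(p[2]),np.sin(p[2]); Rm=np.array([[c,-s],[s,c]]); tot=0
    for k in cams_:
        for e,sg in use[k]:
            a,b=cor[e],cor[(e+1)%4]; t=np.linspace(.05,.95,60)[:,None]
            q=a+(b-a)*t
            if e==0: q=q[np.abs(q[:,1])>55]
            n=(a+b)/2; n/=np.linalg.norm(n)
            P=lambda w:np.array([w2px(k,[*(Rm@x+p[:2]),14]) for x in w]).T[::-1]
            d=map_coordinates(G[k],P(q+2.5*n),order=1)-map_coordinates(G[k],P(q-2.5*n),order=1)
            tot+=np.mean(np.clip(sg*d,-5,60))
    return -tot
S=np.array([611.,-74.6]);C=S-np.array([.969,-.246])*20
for cs in(["top"],["scene"],["top","scene"]):
    best=min((minimize(score,[C[0]+i,C[1]+j,-.249],args=(cs,),method="Nelder-Mead",options=dict(initial_simplex=np.array([[C[0]+i,C[1]+j,-.249],[C[0]+i+2,C[1]+j,-.249],[C[0]+i,C[1]+j+2,-.249],[C[0]+i,C[1]+j,-.239]]),maxiter=60)) for i in(-3,0,3) for j in(-3,0,3)),key=lambda r:r.fun)
    p=best.x; print(cs,p.round(3),round(best.fun,1),"seat",(p[:2]+20*np.array([np.cos(p[2]),np.sin(p[2])])).round(2))
E
```

```text
Traceback (most recent call last):
  File "h.py", line 10, in w2px
    c,M,t=cal(n); q=M.T@(np.array(p,float)-t); return np.array([c["fx"]*q[0]/q[2]+c["cx"],c["fy"]*q[1]/q[2]+c["cy"]])
          ~~~^^^
  File "h.py", line 5, in cal
    c=cams.calibration(n); q=c["orientation"]
ValueError: time passes only in moves, steps and waits
```

```bash
sed -i 's/^def cal(n)/import functools\n@functools.cache\ndef cal(n)/' h.py; python3 - <<'E'
from h import *
from scipy.optimize import minimize
from scipy.ndimage import map_coordinates
ims={"top":cv2.imread("pics/top0.png"),"scene":np.load("over.npy")}
G={k:cv2.GaussianBlur(cv2.cvtColor(v,cv2.COLOR_BGR2GRAY).astype(float),(0,0),.6) for k,v in ims.items()}
cor=np.array([(80,100),(80,-100),(-80,-100),(-80,100)],float)
use={"top":[(0,1),(1,1),(3,1)],"scene":[(2,-1),(3,-1),(1,1)]}
def score(p,cs):
    c,s=np.cos(p[2]),np.sin(p[2]); Rm=np.array([[c,-s],[s,c]]); tot=0
    for k in cs:
        for e,sg in use[k]:
            a,b=cor[e],cor[(e+1)%4]; q=a+(b-a)*np.linspace(.05,.95,60)[:,None]
            if e==0: q=q[np.abs(q[:,1])>55]
            n=(a+b)/2; n/=np.linalg.norm(n)
            P=lambda w:np.array([w2px(k,[*(Rm@x+p[:2]),14]) for x in w]).T[::-1]
            d=map_coordinates(G[k],P(q+2.5*n),order=1)-map_coordinates(G[k],P(q-2.5*n),order=1)
            tot+=np.mean(np.clip(sg*d,-5,60))
    return -tot
S=np.array([611.,-74.6]);C=S-np.array([.969,-.246])*20
for cs in(["top"],["scene"],["top","scene"]):
    best=None
    for i in(-3,0,3):
        for j in(-3,0,3):
            x0=np.array([C[0]+i,C[1]+j,-.249])
            r=minimize(score,x0,args=(cs,),method="Nelder-Mead",options=dict(initial_simplex=x0+np.array([[0,0,0],[2,0,0],[0,2,0],[0,0,.01]]),maxiter=60))
            if best is None or r.fun<best.fun: best=r
    p=best.x; print(cs,p.round(3),round(best.fun,1),"seat",(p[:2]+20*np.array([np.cos(p[2]),np.sin(p[2])])).round(2))
E
```

```text
['top'] [ 5.92353e+02 -6.84570e+01 -2.49000e-01] -60.4 seat [611.74 -73.39]
['scene'] [ 5.91304e+02 -6.90090e+01 -2.53000e-01] -132.8 seat [610.67 -74.02]
['top', 'scene'] [ 5.92037e+02 -6.88200e+01 -2.52000e-01] -192.0 seat [611.4  -73.81]
```

Both cameras agree on the seat at (611.3,-73.9) within 1 mm. Guarded lowering next.

```bash
python3 - <<'E'
from h import *
S=np.array([611.3,-73.9])
s0=status.read_state(); S=S+0
env.servo_line([*S,84],rate=60); env.dwell(.2); f0=st("a")["ft_force"][2]
z=84
while z>68:
    z-=1; env.servo_line([*S,z],rate=30); s=status.read_state(); 
    print(z,s["ee_pos"].round(1),s["ft_force"].round(1))
    if s["ft_force"][2]-f0>2.5: break
E
```

```text
a 11.36 [611.2 -73.9  83.9] 35.0 40.0 [ 0.12 -0.06 -1.66]
83 [611.2 -73.9  82.9] [-0.2  0.2 -1.3]
82 [611.2 -73.9  81.9] [-0.3 -0.2 -1.8]
81 [611.2 -73.9  80.9] [ 0.  -0.  -1.2]
80 [611.2 -73.9  79.9] [ 1.   0.8 -2. ]
79 [611.2 -73.9  78.9] [ 0.8  0.2 -1.8]
78 [611.2 -73.9  77.9] [-0.1 -0.5 -1.5]
77 [611.2 -73.9  76.9] [ 0.4 -0.5 -2. ]
76 [611.2 -73.9  75.9] [-0.4 -0.6 -1.2]
75 [611.2 -73.9  74.9] [ 0.5  0.4 -1.5]
74 [611.5 -73.9  74.2] [ 0.2  0.2 -0.9]
73 [611.8 -74.1  74.1] [-0.9  0.   4.2]
```

Contact came at TCP 74.2, which is the seat floor as predicted (the base rim would have stopped it at 80). Release, lift, close the jaws and start pressing.

```bash
python3 - <<'E'
from h import *
S=np.array([611.6,-74.0])
env.servo_line([*S,74.5],rate=30); jaws.ungrasp(); env.servo_line([*S,120]); 
im=cams.grab_frame("scene"); cv2.imwrite("pics/seated.png",cv2.resize(im[165:260,205:315],None,fx=5,fy=5,interpolation=cv2.INTER_CUBIC))
jaws.close_gripper(20); st("closed")
env.servo_line([*S,108]); env.dwell(.3)
f0=np.mean([(env.dwell(.02),status.read_state()["ft_force"][2])[1] for _ in range(10)]); print("tare",f0)
z=108
while z>98:
    z-=.5; env.servo_line([*S,z],rate=40); s=status.read_state(); print(z,round(s["ee_pos"][2],2),round(s["ft_force"][2]-f0,2))
    if s["ft_force"][2]-f0>3: break
st("c")
E
```

```text
closed 16.18 [611.6 -74.  120.1] 0.0 0.0 [ 0.06 -0.25 -0.12]
tare 0.15759204455545167
107.5 107.47 -0.8
107.0 106.92 -0.44
106.5 106.43 -0.22
106.0 105.94 0.02
105.5 105.46 -1.19
105.0 104.93 -0.49
104.5 104.44 -0.39
104.0 103.92 -0.06
103.5 103.45 0.19
103.0 103.15 0.68
102.5 103.11 2.48
102.0 103.12 5.75
c 19.89 [611.9 -74.  103.1] -0.1 2.7 [-2.01  0.33  5.9 ]
```

View pics/seated.png

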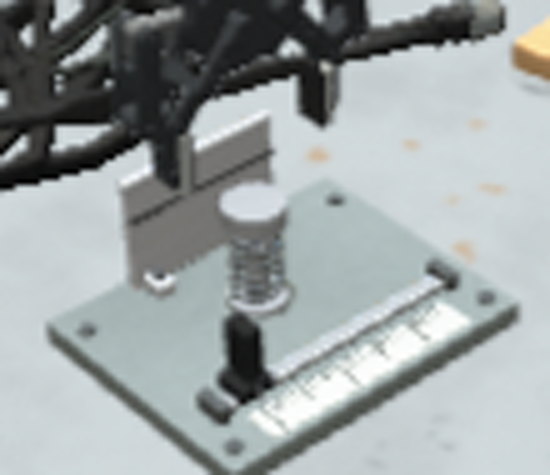

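The spring stands upright in the seat. Contact was at TCP 103.1 (tips at 78.1, as expected), so the line is at an actual TCP z of 89.1.

```bash
python3 - <<'E'
from h import *
S=np.array([611.6,-74.0]); z=102; f0=.15-.5
while True:
    a=status.read_state(); e=a["ee_pos"][2]-89.1
    if e<.4: break
    z-=min(1.5,e); env.servo_line([*S,z],rate=40)
for _ in range(2): z-=.8*(status.read_state()["ee_pos"][2]-89.1); env.servo_line([*S,z],rate=40); env.dwell(.1)
F=[]
for _ in range(24): env.dwell(.05); s=status.read_state(); F.append([s["ft_force"][2],s["ee_pos"][2]])
F=np.array(F); print("cmd",z,F.mean(0),F.std(0)); s=st("hold"); print(s["ft_force"],s["orientation"])
env.servo_line([*S,120],rate=60); env.dwell(.3)
print("tare",np.mean([(env.dwell(.02),status.read_state()["ft_force"][2])[1] for _ in range(15)]))
# pointer: fin location & open
st("up")
im=cams.grab_frame("top"); 
for d in spotter.look_for("pointer_fin","top")[:3]: print(d["score"],np.array(d["bbox"])*[560,420,560,420])
E
```

```text
cmd 85.77755166562086 [12.2884027  89.12401015] [0.49797888 0.01374141]
hold 24.54 [612.3 -74.1  89.1] 0.1 6.1 [-4.12  0.05 12.64]
[-4.1176754   0.05116047 12.63983319] [ 1.38279318e-03  1.24122077e-01  9.92265976e-01 -1.75649565e-04]
tare 0.1603247801244155
up 25.81 [611.6 -74.  120. ] -0.0 0.0 [-0.26  0.43 -0.38]
```

The spring pushes back with about 12.2 N, so the pointer belongs at 0.061 m (tester y ≈ -1).

```bash
python3 - <<'E'
from h import *
C=np.array([592.0,-68.8]); y=-.251; Rm=np.array([[np.cos(y),-np.sin(y)],[np.sin(y),np.cos(y)]])
T=lambda a,b:C+Rm@[a,b]
q=down(np.pi+y)
jaws.ungrasp(); env.servo_line([*T(-40,57),120]); env.move_to([*T(-40,57),115],q)
env.servo_line([*T(-40,57),61]); st("at fin"); jaws.close_gripper(20); s=st("grip"); print("fin local",Rm.T@(s["ee_pos"][:2]-C))
env.servo_line([*T(-40,-1),61],rate=60); env.dwell(.2); s=st("drag"); print("local",Rm.T@(s["ee_pos"][:2]-C))
jaws.ungrasp(); env.servo_line([*T(-40,-1),130]); env.servo_line([*T(-40,120),180]); st("clear")
a=cams.grab_frame("scene")[165:260,205:315]; b=cams.grab_frame("top")[138:228,235:340]
f=lambda i,k:cv2.resize(i,None,fx=k,fy=k,interpolation=cv2.INTER_CUBIC)
A,B=f(a,4),f(b,3.4); o=np.zeros((400,800,3),np.uint8); o[:A.shape[0],:A.shape[1]]=A; o[:B.shape[0],440:440+B.shape[1]]=B
cv2.imwrite("pics/end.png",o)
E
```

```text
at fin 28.15 [567.2  -3.8  60.9] 85.8 0.0 [ 0.08 -1.15 -0.26]
grip 28.81 [567.6  -3.7  61.5] 11.7 25.5 [0.38 0.12 2.24]
fin local [-39.75101806  56.96616724]
drag 30.12 [552.8 -61.3  61.4] 11.9 26.0 [-0.24  0.03  4.39]
local [-39.78711516  -2.50707952]
clear 32.47 [582.6  56.8 179.3] 85.2 0.0 [-0.59 -0.11  0.06]
```

View pics/end.png

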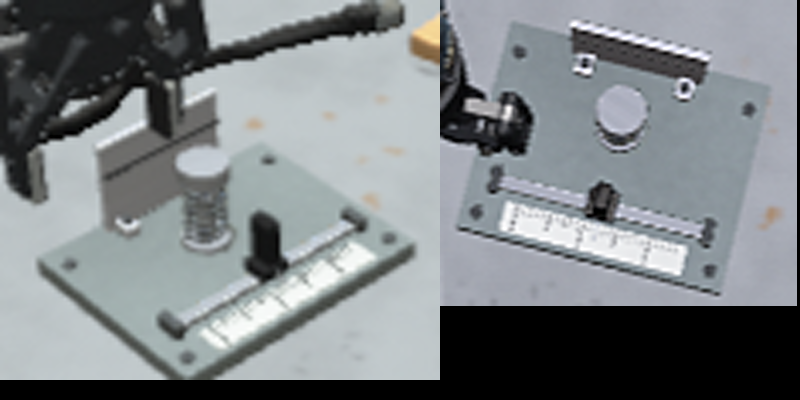

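The end picture shows the spring upright in the seat at (204,200). The pointer is about 11 mm past the 10 N tick, so near 12.2 N, and the gripper is clear. Handing in.

```bash
python3 -c "
from h import *
print(env.sign_off())"
```

```text
the job is handed in; nothing more can be done
None
```

I handed the job in: the spring stands let up in the seat after being held at the line, where it pushed back with about 12.2 N, and the load pointer is set at about 12.3 N; sign-off returned no verdict.

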